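# Refit a spray can's nozzle and snap its cap home

### The job

Push the clean yellow spray nozzle fully down onto the bare valve stem of the blue spray can and let go of it, then put the blue cap over it and press straight down until it clicks home on the can. Do not ease off at the click: the job finishes while you are still holding the cap and pressing it down about as hard as it took to make it click. Leave the can in its rack and everything else where it is.

Things in the scene. Friction and masses are not known exactly. Their poses are not given: they have to be found in the camera images.
- can_rack: Fixed grey steel rack, 86 mm (its x) by 345 mm (its y), 86 mm high at its two ends. Three 56 mm round pockets in a row along its y, 105 mm apart, the middle one at its centre; the cans stand in them on its floor, 4 mm above the bench. The deck with the holes is 70 mm above the bench. Origin: centre of its underside.
- blue_can: Uncapped spray can with blue band, 53 mm across, about 300 g, loose in one of the rack's pockets (1.5 mm play all round; it cannot fall over). Origin: centre of its underside, z up the can. The body ends in a narrow flat ledge 150 mm up; above it a 41 mm neck with a white snap ring, then a dome narrowing to a flat 33 mm valve cup 172 mm up.
- valve_seat (a point): Centre of the flat valve cup, on the blue can's axis, 172 mm above its underside, z up. From here the white valve stem stands up: 4.5 mm thick, 10 mm tall, rounded tip; it does not give. The nozzle's underside rests here when fully on.
- cap_seat (a point): Point on the blue can's axis at the ledge, 150 mm above its underside; the cap's open rim rests at this height when home. The snap ring's four sprung catches stand out to 48 mm across, 7 mm above this point; their sloping upper flanks start 12.5 mm above it.
- yellow_nozzle: Yellow spray nozzle, a round button 18 mm across, 24 mm tall, 10 g, standing upright (socket down) in one of three places in the tray. Origin: centre of its underside, z up. Socket in the underside: 13 mm wide at the mouth, narrowing within 3 mm to a 6.8 mm bore, 12.5 mm deep. Which way its small spray hole faces does not matter.
- cap_top (a point): Centre of the blue cap's closed top, 53 mm above its open rim. Pressed down on the can's axis, the lip meets the catches with the rim about 10 mm above its seat; the push needed rises to roughly 9 to 14 N, then drops suddenly to nothing with the rim 4 to 5 mm above the seat as the lip passes under the catches. Then the rim meets the solid ledge.
- blue_cap: Blue plastic cap, 51 mm across, 53 mm tall, about 20 g, standing open end down on the bench. Origin: centre of its open rim, z towards its closed top. Hollow, 50 mm deep, with an inner lip 44 mm across and 2.5 mm high at the open rim. Home on the can it has about 2 mm of up-and-down play and clears the fitted nozzle by about 4 mm.
- nozzle_tray: Fixed shallow grey tray, 100 mm (its x) by 220 mm (its y), floor 3 mm thick, rim 8 mm high. The three nozzles stand in it in a row along its y, about 68 mm apart. Origin: centre of its underside.
- white_nozzle: White nozzle of the same size, not needed. Leave it standing.
- black_nozzle: Black nozzle of the same size, not needed. Leave it standing.
- red_can: Red spray can with its red cap on, same size (203 mm tall over the cap), in another pocket of the rack. Leave it.
- green_can: Green spray can with its green cap on, same size (203 mm tall over the cap), in another pocket of the rack. Leave it.
- orange_cap: Orange cap of the same size as the blue one, standing open end down on the bench. Not needed, leave it.
- tape_roll: Blue roll of masking tape lying flat, 104 mm across, 24 mm high. Leave it.
- brush: Paint brush lying on the bench, about 200 mm long. Leave it.
- paint_tin: Closed paint tin with an orange band, 111 mm across, 122 mm high. Leave it.

How it is judged:
By the outcome, as a careful person would: the job done as asked, in the order asked, and still so for the second after the job is handed in, while the arm keeps its last pose, push and grip.
It also fails if it takes over 70 s, if anything falls off the work surface, if the arm or the gripper's body presses on something with over 40 N, if the wrist force passes 120 N, or if a joint passes its speed limit or range.

### The arm

A 6-joint arm with a two-finger parallel gripper is mounted at the origin on the work surface. World frame = base frame: x ahead of the robot, y to its left, z up, the work surface at z = 0. Lengths are in m, angles in degrees, forces in N, time in s.
With the tool pointing down it reaches from about 0.25 to 0.725 m from the base axis. Payload 9.7 kg.
Tool frame: the origin (TCP) lies on the centre line of the jaws, within the pads' length; the fingertips stand tip_reach ahead of it and the grasp point (between the pads) lies 2 mm behind it (tip_reach is the distance from the TCP to the fingertips, in m); z points along the fingers, y is the direction in which the jaws open and shut (so a half turn about z gives the same grasp; the last joint's range is limited). The gripper opens to 85 mm and grips with 20 to 120 N. Pads are 22 mm wide; open, the fingers measure 114 mm over their backs; the gripper's body (76 mm by 85 mm) begins 54 mm behind the grasp point. The pads swing forward as they close: fully open they stand 13 mm farther back than shut.
Start: joints at [-76.203, 4.979, 10.078, 95.1, 0, 90], TCP at [0.131, -0.534, 0.248] pointing down, gripper open.
Joint ranges: [-179.16, 179.16], [-48.56, 103.87], [-65.8, 70.77], [-126.05, 130.52], [-82.76, 87.17], [-180, 180]. Speed limits (degrees/s): [127.2, 127.2, 147.25, 180, 180, 180].

### API

Orientations are given as [roll, pitch, yaw] about the fixed x, y, z axes, in that order (R = Rz(yaw) Ry(pitch) Rx(roll)).
In Python, from workcell import get_obs, camera, calibration, job_done, tip_reach gives the robot as it stands.
- The arm moves only by the tool apply_moves, never from a script. Its argument "rows" is a list of rows, each a list of 7 numbers: the shift along the world's x, y, z in mm, then the turn, a rotation vector about the world's x, y, z in degrees, then the closure, from 0 (fully open) to 1 (shut). A call has 1 to 20 rows; each row shifts and turns the commanded pose from where the row before left it; what a row does not reach is not made up. A row lasts 1/8 s, in which the tool goes at most 62.5 mm and 10.7 degrees, less where a joint would pass 70% of its speed; a pose out of reach is approached as far as the arm can. A call with a gripper value outside its range is refused whole. The fingers move at their own pace and stop on an object; "grip_force" is the grip in N (left out, the last holds). Time passes only in rows, so rows that do not move let the fingers close. It gives the time, the measured TCP pose, the force and the opening at its end, in the units of the state.
- get_obs(): the state, without advancing time (a new reading comes with each control period).
- camera(name): name is "scene" or "top" or "wrist"; returns the picture (384x512x3 uint8, red, green, blue); there is no depth.
- calibration(name): a dict with "intrinsics" (3x3 intrinsics, pixels), "dist" ([k1, k2, p1, p2, k3] as OpenCV has them; the pictures are not rectified), "T" (4x4, takes a point from camera to world coordinates); the wrist camera has in their place "mount" (4x4, takes a point from camera to tool coordinates, whose origin is the TCP and whose axes are the flange's). Camera axes: x right, y down, z forward; pixel columns grow to the right and rows downward; lengths in m; the calibration is good to about 2 mm. A picture is of the moment at which its call begins: read the wrist's pose just before it. calibration takes no time and is no camera call.
- job_done(): hands the job in, once; it reports no verdict.
The state is a dict: "time": time; "q": joint angles; "qd": joint speeds; "joint_efforts": joint torques, N m; "ee_pos": TCP position; "tcp_rot": TCP orientation; "wrist_force": force on the tool from outside, world axes, zero at the start; "torque": the same for the moment, N m; "opening": finger opening in m.
Only numpy, scipy, OpenCV 4.12 (cv2) and the standard library are available. Lean on these libraries where they do the work, as an engineer would, in place of code of your own. Each camera call takes 0.05 s, during which the arm holds its last target.

## Working session

There is one attempt and no reset: what is moved stays moved. The work goes in short steps, Python scripts to look and compute and a tool call to move; the robot and the scene stay as the last step left them, time stands still between calls to the robot, and variables do not carry over. Pictures are saved under pics/ and viewed, and the job is handed in when it is done.

Besides the shell and the picture viewer there is one more tool, called after ">>>" as name([rows], argument=value, ...), one row to a line, values as JSON. apply_moves: Moves the arm, as the interface text tells. Its arguments: {"type":"object","properties":{"rows":{"type":"array","items":{"type":"array","items":{"type":"number"}}},"grip_force":{"type":"number"}},"required":["rows"]}

```bash
ls; mkdir -p pics
python3 - <<'E'
from workcell import *
import cv2, numpy as np
print(get_obs()); print(tip_reach if not callable(tip_reach) else tip_reach())
for n in ("scene","top","wrist"):
    im=camera(n); cv2.imwrite(f"pics/{n}0.png",cv2.cvtColor(im,cv2.COLOR_RGB2BGR))
    c=calibration(n); print(n,{k:np.round(np.array(v),4).tolist() for k,v in c.items()})
E
```

```text
pics
{'time': 0.0, 'q': array([-7.62009594e+01,  5.01309209e+00,  1.00341482e+01,  9.50990959e+01,
        6.10683814e-04,  9.00020456e+01]), 'qd': array([-0.02395154,  0.00896659,  0.05227865,  0.12201663, -0.01035191,
       -0.06674934]), 'joint_efforts': array([-3.83158665e-03, -5.20387387e+01,  4.64802432e+01,  1.62730302e-02,
       -2.75606089e-05,  1.31642076e-05]), 'ee_pos': array([ 0.131139  , -0.53392901,  0.2475612 ]), 'tcp_rot': array([-1.79921960e+02, -6.07897026e-04,  1.37969941e+01]), 'wrist_force': array([ 0.27931652, -0.77569844,  0.72618341]), 'torque': array([-0.01014458,  0.02233096, -0.0110933 ]), 'opening': 0.08567256395628303}
0.017
scene {'intrinsics': [[446.1907, 0.0, 254.6495], [0.0, 446.1907, 191.087], [0.0, 0.0, 1.0]], 'dist': [0.0071, 0.0, 0.0, 0.0, 0.0], 'T': [[-0.6591, 0.5066, -0.5559, 1.1867], [0.7518, 0.4652, -0.4673, 0.4698], [0.0219, -0.7259, -0.6875, 0.8381], [0.0, 0.0, 0.0, 1.0]]}
top {'intrinsics': [[429.5351, 0.0, 262.2885], [0.0, 429.5351, 188.8877], [0.0, 0.0, 1.0]], 'dist': [-0.0665, 0.0, 0.0, 0.0, 0.0], 'T': [[-0.0192, -0.9851, 0.1709, 0.4076], [-0.9998, 0.0177, -0.01, -0.025], [0.0068, -0.1711, -0.9852, 1.2195], [0.0, 0.0, 0.0, 1.0]]}
wrist {'intrinsics': [[314.1171, 0.0, 258.1557], [0.0, 314.1171, 194.4149], [0.0, 0.0, 1.0]], 'dist': [-0.037, 0.0, 0.0, 0.0, 0.0], 'mount': [[-0.0007, -0.9531, -0.3027, 0.0781], [1.0, -0.0007, 0.0001, -0.0011], [-0.0003, -0.3027, 0.9531, -0.1252], [0.0, 0.0, 0.0, 1.0]]}
```

View pics/scene0.png

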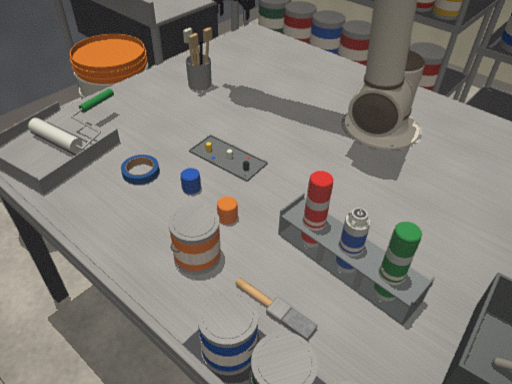

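View pics/top0.png

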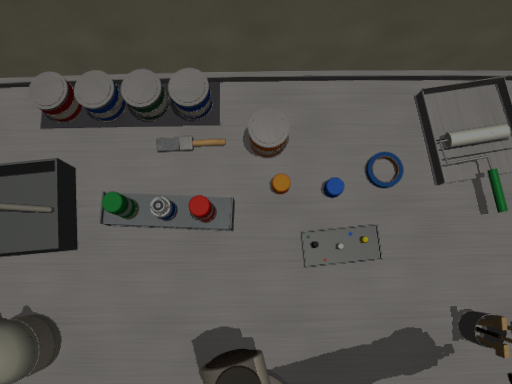

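View pics/wrist0.png

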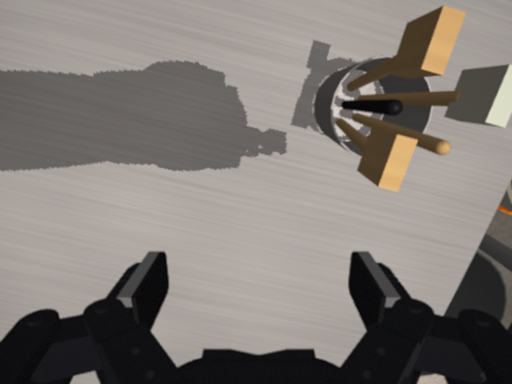

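```bash
cat > h.py <<'E'
from workcell import *
import cv2, numpy as np
from scipy.spatial.transform import Rotation as Ro
def snap(n,name):
    o=get_obs(); im=cv2.cvtColor(camera(n),cv2.COLOR_RGB2BGR); cv2.imwrite(f"pics/{name}.png",im)
    return o,im
def camT(n,o=None):
    c=calibration(n)
    if n!="wrist": return c,np.array(c["T"])
    T=np.eye(4); T[:3,:3]=Ro.from_euler("xyz",o["tcp_rot"],degrees=True).as_matrix(); T[:3,3]=o["ee_pos"]
    return c,T@np.array(c["mount"])
def ray(n,px,o=None):
    c,T=camT(n,o); u=cv2.undistortPoints(np.array([[px]],float),np.array(c["intrinsics"]),np.array(c["dist"]))[0,0]
    d=T[:3,:3]@np.array([u[0],u[1],1]); return T[:3,3],d/np.linalg.norm(d)
def onz(n,px,z,o=None):
    p,d=ray(n,px,o); return p+d*(z-p[2])/d[2]
def two(r1,r2):
    (p,d),(q,e)=r1,r2
    A=np.stack([d,-e],1); t=np.linalg.lstsq(A,q-p,rcond=None)[0]
    a,b=p+t[0]*d,q+t[1]*e; return (a+b)/2,np.linalg.norm(a-b)
def blobs(im,lo,hi,amin=5):
    m=cv2.inRange(cv2.cvtColor(im,cv2.COLOR_BGR2HSV),lo,hi)
    n,l,s,c=cv2.connectedComponentsWithStats(m)
    return [(np.round(c[i],1).tolist(),s[i].tolist()) for i in range(1,n) if s[i][4]>=amin]
def proj(n,P,o=None):
    c,T=camT(n,o); Ti=np.linalg.inv(T)
    return cv2.projectPoints(np.array([P],float),Ti[:3,:3],Ti[:3,3],np.array(c["intrinsics"]),np.array(c["dist"]))[0].ravel()
E
python3 - <<'E'
from h import *
for n in("top","scene"):
    im=cv2.imread(f"pics/{n}0.png")
    print(n,"blue",blobs(im,(105,120,60),(130,255,255),4))
    print("yel",blobs(im,(18,120,80),(32,255,255),3))
im=cv2.imread("pics/top0.png")
cv2.imwrite("pics/t_a.png",cv2.resize(im[220:275,290:390],None,fx=7,fy=7,interpolation=cv2.INTER_CUBIC))
cv2.imwrite("pics/t_b.png",cv2.resize(im[180:240,95:240],None,fx=5,fy=5,interpolation=cv2.INTER_CUBIC))
print(onz("top",(365,239.5),.027),onz("top",(334,187),.053),onz("top",(158,206),.176), onz("top",(281,183),.053))
for p in [(304,262),(380,260)]:print(onz("top",p,.003))
E
```

```text
top blue [([384.5, 169.4], [368, 152, 35, 35, 380]), ([334.6, 185.9], [326, 178, 18, 18, 250]), ([350.0, 233.5], [349, 232, 3, 4, 12])]
yel [([281.0, 182.0], [274, 175, 16, 15, 186]), ([364.9, 239.0], [362, 236, 6, 7, 30])]
scene blue [([325.8, 32.2], [312, 24, 30, 15, 264]), ([507.6, 39.3], [502, 33, 10, 13, 71]), ([333.9, 50.6], [329, 49, 9, 4, 22]), ([139.9, 171.7], [121, 155, 37, 29, 392]), ([213.0, 157.5], [212, 157, 3, 2, 6]), ([190.3, 180.5], [181, 168, 19, 26, 401]), ([352.7, 240.2], [342, 230, 24, 18, 223]), ([343.3, 263.7], [337, 257, 15, 12, 65]), ([228.3, 347.0], [200, 329, 57, 27, 407]), ([227.6, 365.3], [203, 354, 48, 17, 182])]
yel [([454.6, 0.4], [446, 0, 17, 2, 29]), ([445.6, 12.0], [434, 6, 25, 10, 124]), ([208.2, 146.3], [206, 142, 6, 10, 44])]
[ 0.46668122 -0.31968184  0.027     ] [ 0.61175748 -0.23526554  0.053     ] [0.55066179 0.22124472 0.176     ] [ 0.62561059 -0.08880619  0.053     ]
[ 0.4087951  -0.15010929  0.003     ]
[ 0.40935291 -0.36508862  0.003     ]
```

Run:
```python
import cv2
a=cv2.imread("pics/t_a.png");b=cv2.imread("pics/t_b.png")
b=cv2.copyMakeBorder(b,0,0,0,max(0,a.shape[1]-b.shape[1]),cv2.BORDER_CONSTANT);a=cv2.copyMakeBorder(a,0,0,0,max(0,b.shape[1]-a.shape[1]),cv2.BORDER_CONSTANT)
im=cv2.vconcat([a,b]);im=cv2.resize(im,None,fx=.85,fy=.85);print(im.shape);cv2.imwrite("pics/t_ab.png",im)
```

```text
(582, 616, 3)
```

View pics/t_ab.png

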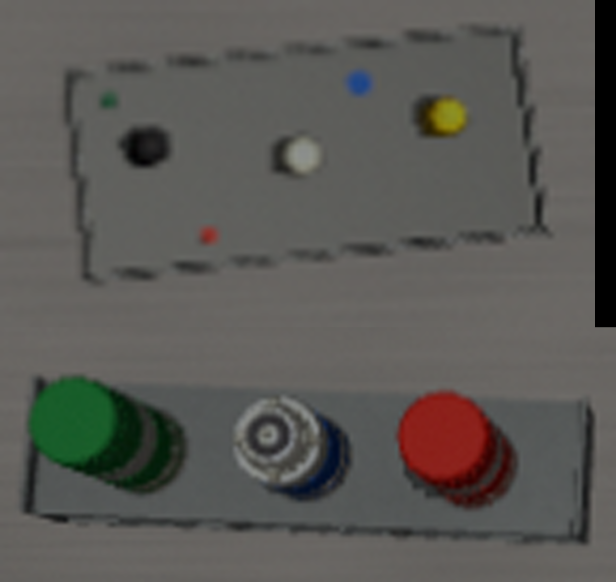

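>>> apply_moves([
  [34,22,0,0,0,8,0],
  [34,22,0,0,0,8,0],
  [34,22,0,0,0,8,0],
  [34,22,0,0,0,8,0.3],
  [34,22,0,0,0,8,0.45],
  [34,22,-10,0,0,8,0.45],
  [34,22,-20,0,0,8,0.45],
  [34,22,-25,0,0,8,0.45],
  [34,22,-25,0,0,8,0.45],
  [30,17,0,0,0,8,0.45],
  [0,0,0,0,0,0,0.45],
  [0,0,0,0,0,0,0.45],
], grip_force=25)

```text
time: 1.65
ee_pos: [0.4668, -0.3193, 0.1682]
tcp_rot: [-180.0, -0.0, 93.7]
wrist_force: [-0.6, 0.2, 1.8]
opening: 0.047
```

Run:
```python
from h import *
o,im=snap("wrist","w1"); print(o["ee_pos"],o["tcp_rot"],o["opening"])
print("yel",blobs(im,(18,120,60),(32,255,255),20)); print(proj("wrist",(0.467,-.319,.027),o), tip_reach)
```

```text
[ 0.4668437  -0.3192647   0.16823365] [-1.79974333e+02 -1.79937083e-04  9.37198752e+01] 0.04704575470531241
yel [([259.9, 185.3], [251, 173, 19, 25, 383])]
[257.94332969 187.63441743] 0.017
```

View pics/w1.png

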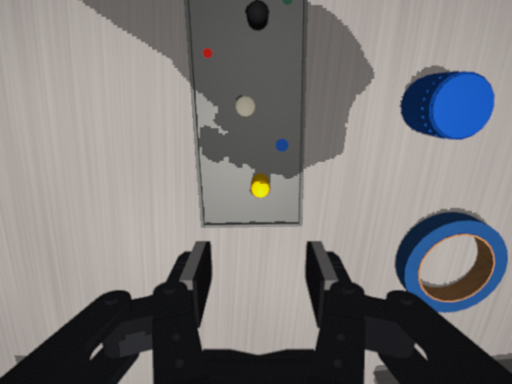

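Run:
```python
from h import *
im=cv2.imread("pics/w1.png")
cv2.imwrite("pics/w1z.png",cv2.resize(im[165:210,235:290],None,fx=12,fy=12,interpolation=cv2.INTER_NEAREST))
```

```text
(no output)
```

View pics/w1z.png

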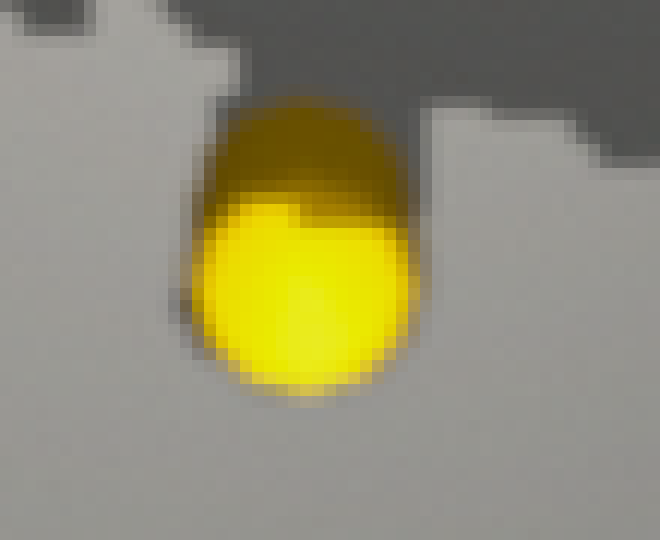

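Run:
```python
from h import *
o=get_obs(); im=cv2.imread("pics/w1.png")
P=onz("wrist",(260.0,187.6),.027,o); print(P*1000, (P-o["ee_pos"])*1000)
im0=cv2.imread("pics/scene0.png")
# cross-check two views
print(proj("scene",P), proj("top",P))
# cap
b=blobs(im,(105,150,60),(130,255,255),200); print(b)
m=cv2.inRange(cv2.cvtColor(im,cv2.COLOR_BGR2HSV),(105,150,190),(130,255,255)); 
cs=[c for c in cv2.findContours(m,cv2.RETR_EXTERNAL,cv2.CHAIN_APPROX_NONE)[0] if cv2.contourArea(c)>1000]
for c in cs: print(cv2.fitEllipse(c),onz("wrist",cv2.fitEllipse(c)[0],.053,o))
```

```text
[ 468.64328697 -319.20431691   27.        ] [   2.02263529    0.33558142 -141.43516821]
[208.29290982 143.26128173] [364.79044024 238.79570134]
[([448.5, 104.3], [402, 72, 92, 67, 4937]), ([454.3, 260.6], [403, 219, 104, 93, 2891])]
((462.9301452636719, 105.67460632324219), (54.0967903137207, 64.62725067138672), 36.52229690551758) [ 0.61591812 -0.23778586  0.053     ]
```

>>> apply_moves([
  [2,0.3,-35,0,0,0,0.45],
  [0,0,-40,0,0,0,0.45],
  [0,0,-40,0,0,0,0.45],
  [0,0,-20,0,0,0,0.45],
  [0,0,-8,0,0,0,0.45],
  [0,0,0,0,0,0,0.45],
  [0,0,0,0,0,0,0.7],
  [0,0,0,0,0,0,0.85],
  [0,0,0,0,0,0,1],
  [0,0,0,0,0,0,1],
  [0,0,0,0,0,0,1],
  [0,0,0,0,0,0,1],
], grip_force=30)

```text
time: 3.2
ee_pos: [0.4697, -0.3193, 0.0266]
tcp_rot: [179.9, 0.1, 93.8]
wrist_force: [-1.1, -0.6, 5.8]
opening: 0.0168
```

Run:
```python
from h import *
o,im=snap("wrist","w2"); print(o["ee_pos"],o["opening"])
```

```text
[ 0.46969909 -0.31929917  0.0265613 ] 0.016759989889979617
```

View pics/w2.png

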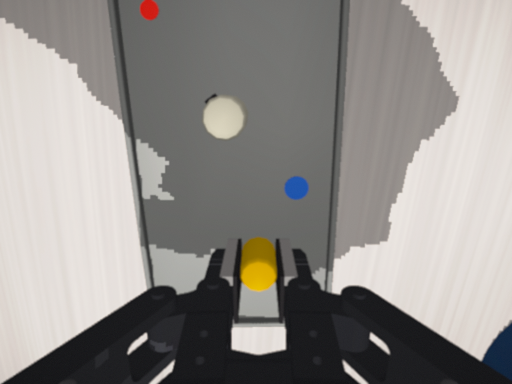

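>>> apply_moves([
  [0,0,10,0,0,0,1],
  [0,0,30,0,0,0,1],
  [0,0,50,0,0,0,1],
  [0,0,50,0,0,0,1],
  [7,30,50,0,0,0,1],
  [7,45,50,0,0,0,1],
  [7,45,35,0,0,0,1],
  [7,45,0,0,0,0,1],
  [7,45,0,0,0,0,1],
  [7,45,0,0,0,0,1],
  [7,45,0,0,0,0,1],
  [7,45,0,0,0,0,1],
  [7,45,0,0,0,0,1],
  [7,45,0,0,0,0,1],
  [7,45,0,0,0,0,1],
  [4,40,0,0,0,0,1],
  [0,20,0,0,0,0,1],
  [0,0,0,0,0,0,1],
  [0,0,0,0,0,0,1],
])

```text
time: 5.62
ee_pos: [0.5496, 0.2169, 0.2968]
tcp_rot: [180.0, 0.0, 93.8]
wrist_force: [-0.0, 1.4, -0.2]
opening: 0.017
```

Run:
```python
from h import *
o,im=snap("wrist","w3"); print(o["ee_pos"],o["tcp_rot"],o["opening"],o["wrist_force"])
cv2.imwrite("pics/w3z.png",cv2.resize(im[100:340,160:360],None,fx=2.5,fy=2.5,interpolation=cv2.INTER_CUBIC))
```

```text
[0.54958519 0.21686186 0.29683413] [1.79987638e+02 1.38120266e-02 9.37656437e+01] 0.017042704055674988 [-0.03816215  1.39451343 -0.1703698 ]
```

View pics/w3.png

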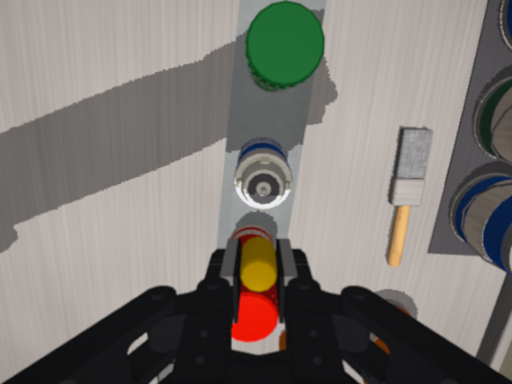

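View pics/w3z.png

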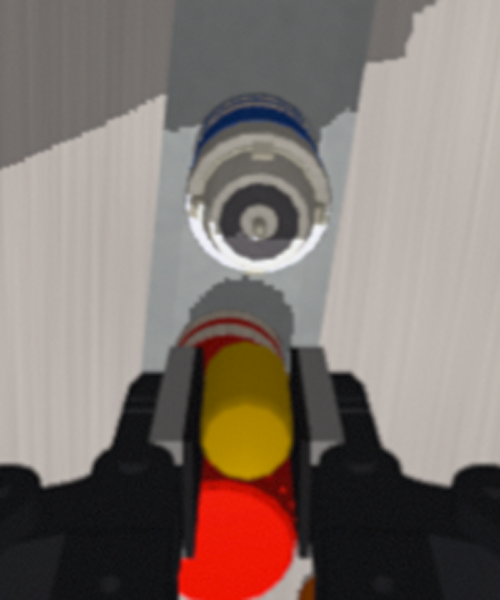

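Run:
```python
from h import *
im=cv2.imread("pics/w3.png")
a=cv2.resize(im[135:215,225:300],None,fx=8,fy=8,interpolation=cv2.INTER_NEAREST)
print(a.shape);cv2.imwrite("pics/w3y.png",cv2.resize(a,None,fx=.9,fy=.9))
o=get_obs()
for P in [(.55,.2212,.176),(.5665,.2212,.176),(.5335,.2212,.176)]: print(proj("wrist",P,o))
print("yel",blobs(im,(18,120,40),(32,255,255),20))
```

```text
(640, 600, 3)
[258.39548445 189.65107379]
[278.49044427 190.89176416]
[238.24847566 188.40862904]
yel [([402.0, 229.4], [398, 207, 9, 45, 164]), ([258.2, 264.3], [240, 237, 38, 55, 1716])]
```

View pics/w3y.png

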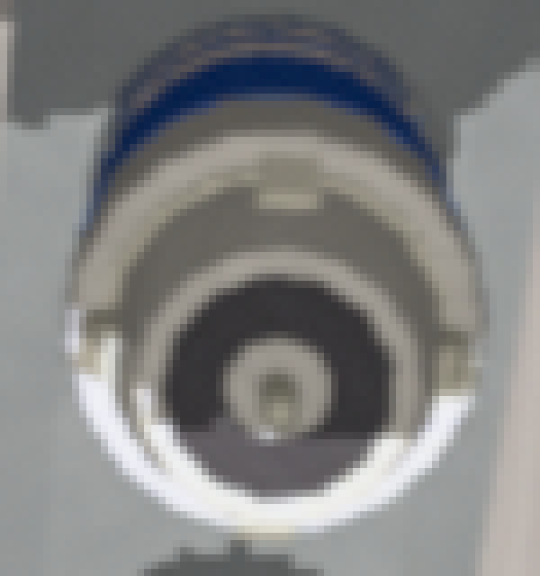

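Run:
```python
from h import *
o=get_obs(); print("tcp",o["ee_pos"]*1000)
print(onz("wrist",(263.0,188.0),.176,o)*1000,onz("wrist",(263.1,192.7),.186,o)*1000)
im=cv2.imread("pics/w3.png")
m=cv2.inRange(cv2.cvtColor(im,cv2.COLOR_BGR2HSV),(18,120,40),(32,255,255))
for y in range(238,294,4):
    xs=np.where(m[y,235:285])[0]+235; print(y,xs.min(),xs.max())
# nozzle in hand predicted: top at TCP +0.5mm
R=Ro.from_euler("xyz",o["tcp_rot"],degrees=True).as_matrix()
for dz in (0.000,.0015,-.022): print(dz,proj("wrist",o["ee_pos"]+np.array([0,0,dz]),o))
P=onz("wrist",(258.5,280),o["ee_pos"][2],o);print((P-o["ee_pos"])*1000)
```

```text
tcp [549.6331722  216.65911764 296.89436656]
[553.66227771 222.84755266 176.        ] [553.65027968 221.94574534 186.        ]
238 252 266
242 246 270
246 244 273
250 242 275
254 241 275
258 241 276
262 240 276
266 240 276
270 240 277
274 240 277
278 240 276
282 242 275
286 246 270
290 252 264
0.0 [257.30344455 275.53115079]
0.0015 [257.29695804 277.34543297]
-0.022 [257.38589688 252.50365433]
[ 0.69863323 -2.31970581  0.        ]
```

>>> apply_moves([
  [3.6,4.9,0,0,0,0,1],
  [0,0,-30,0,0,0,1],
  [0,0,-30,0,0,0,1],
  [0,0,-18,0,0,0,1],
  [0,0,0,0,0,0,1],
  [0,0,0,0,0,0,1],
])

```text
time: 6.42
ee_pos: [0.5536, 0.2225, 0.2196]
tcp_rot: [179.9, -0.0, 93.8]
wrist_force: [0.2, -0.2, -0.4]
opening: 0.0167
```

Run:
```python
from h import *
o,im=snap("wrist","w4"); print(o["ee_pos"],o["tcp_rot"],o["opening"],o["wrist_force"])
o,s=snap("scene","s4")
a=cv2.resize(im[200:330,190:330],None,fx=4,fy=4,interpolation=cv2.INTER_CUBIC)
b=cv2.resize(s[160:270,320:400],None,fx=3,fy=520/110,interpolation=cv2.INTER_CUBIC)
cv2.imwrite("pics/w4z.png",cv2.hconcat([a,b[:520]]))
```

```text
[0.55356281 0.22253327 0.21957107] [ 1.79937690e+02 -2.07484300e-02  9.37725447e+01] 0.016686280648044966 [ 0.18879313 -0.1913507  -0.38635956]
```

View pics/w4z.png

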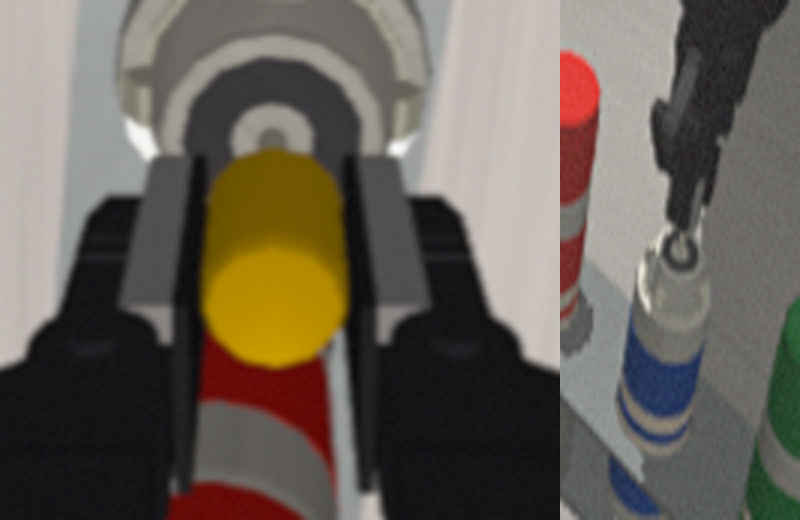

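>>> apply_moves([
  [-0.3,-0.8,-6,0,0,0,1],
  [0,0,-2,0,0,0,1],
  [0,0,-2,0,0,0,1],
  [0,0,0,0,0,0,1],
])

```text
time: 7.02
ee_pos: [0.5528, 0.2219, 0.2083]
tcp_rot: [-180.0, 0.0, 93.8]
wrist_force: [-0.8, -0.7, 0.6]
opening: 0.0169
```

>>> apply_moves([
  [0,0,-1.5,0,0,0,1],
  [0,0,-1.5,0,0,0,1],
  [0,0,0,0,0,0,1],
])

```text
time: 7.4
ee_pos: [0.5529, 0.2218, 0.2053]
tcp_rot: [-180.0, 0.0, 93.8]
wrist_force: [-0.5, -0.5, 0.1]
opening: 0.0168
```

>>> apply_moves([
  [0,0,-1.5,0,0,0,1],
  [0,0,-1.5,0,0,0,1],
  [0,0,-1,0,0,0,1],
  [0,0,0,0,0,0,1],
])

```text
time: 7.9
ee_pos: [0.5529, 0.2219, 0.2013]
tcp_rot: [-180.0, -0.0, 93.8]
wrist_force: [0.1, -0.3, 0.7]
opening: 0.0171
```

>>> apply_moves([
  [0,0,-1,0,0,0,1],
  [0,0,-1,0,0,0,1],
  [0,0,0,0,0,0,1],
])

```text
time: 8.28
ee_pos: [0.553, 0.2219, 0.1997]
tcp_rot: [180.0, -0.0, 93.8]
wrist_force: [0.6, 0.3, 0.4]
opening: 0.0171
```

>>> apply_moves([
  [0,0,-1,0,0,0,1],
  [0,0,0,0,0,0,1],
])

```text
time: 8.52
ee_pos: [0.5531, 0.2219, 0.1995]
tcp_rot: [179.9, -0.0, 93.8]
wrist_force: [-0.6, -0.2, 6.8]
opening: 0.0166
```

>>> apply_moves([
  [0,0,-1,0,0,0,1],
  [0,0,0,0,0,0,1],
])

```text
time: 8.78
ee_pos: [0.5533, 0.222, 0.1995]
tcp_rot: [179.8, -0.1, 93.8]
wrist_force: [-2.0, -0.1, 12.0]
opening: 0.017
```

>>> apply_moves([
  [0,0,1,0,0,0,0.8],
  [0,0,0,0,0,0,0.5],
  [0,0,0,0,0,0,0.4],
  [0,0,0,0,0,0,0.4],
  [0,0,15,0,0,0,0.4],
  [0,0,35,0,0,0,0.4],
  [0,0,40,0,0,0,0.4],
  [0,0,20,0,0,0,0.3],
  [0,0,0,0,0,0,0.1],
  [0,0,0,0,0,0,0],
])

```text
time: 10.02
ee_pos: [0.5529, 0.2218, 0.3077]
tcp_rot: [-180.0, 0.0, 93.8]
wrist_force: [0.3, -0.1, -0.1]
opening: 0.0853
```

Run:
```python
from h import *
o,im=snap("wrist","w5"); print(o["ee_pos"],o["tcp_rot"],o["opening"],o["wrist_force"])
o2,s=snap("scene","s5")
a=cv2.resize(im[120:250,190:330],None,fx=4,fy=4,interpolation=cv2.INTER_CUBIC)
b=cv2.resize(s[180:270,330:385],None,fx=4.3,fy=520/90,interpolation=cv2.INTER_CUBIC)
b=cv2.resize(b,(236,520));cv2.imwrite("pics/w5z.png",cv2.hconcat([a,b]))
print("yel",blobs(im,(18,120,40),(32,255,255),20)); print(proj("wrist",(.5537,.2224,.2),o))
```

```text
[0.55289611 0.22183508 0.30774085] [-1.79953376e+02  1.75352939e-02  9.37969889e+01] 0.08527062784703549 [ 0.26249437 -0.05600352 -0.08651633]
yel [([258.6, 195.6], [248, 182, 22, 28, 504]), ([394.7, 238.0], [393, 228, 5, 21, 41])]
[258.80594689 199.37885654]
```

View pics/w5z.png

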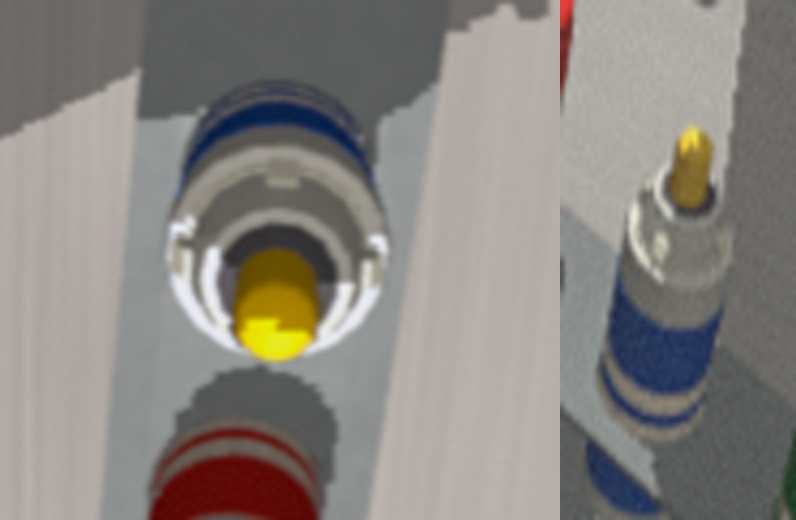

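>>> apply_moves([
  [5,-38,0,0,0,0,0],
  [5,-38,0,0,0,0,0],
  [5,-38,0,0,0,0,0],
  [5,-38,0,0,0,0,0],
  [5,-38,0,0,0,0,0],
  [5,-38,0,0,0,0,0],
  [5,-38,0,0,0,0,0],
  [5,-38,-20,0,0,0,0],
  [5,-38,-25,0,0,0,0],
  [5,-38,-30,0,0,0,0],
  [5,-38,-30,0,0,0,0],
  [6,-41,-20,0,0,0,0],
  [0,0,0,0,0,0,0],
  [0,0,0,0,0,0,0],
])

```text
time: 11.88
ee_pos: [0.6136, -0.2368, 0.1832]
tcp_rot: [-180.0, -0.0, 93.8]
wrist_force: [1.1, -0.7, -0.5]
opening: 0.0855
```

Run:
```python
from h import *
o,im=snap("wrist","w6"); print(o["ee_pos"]*1000,o["tcp_rot"],o["opening"],o["wrist_force"])
hsv=cv2.cvtColor(im,cv2.COLOR_BGR2HSV)
m=cv2.inRange(hsv,(105,150,30),(130,255,255))
for c in cv2.findContours(m,cv2.RETR_EXTERNAL,cv2.CHAIN_APPROX_NONE)[0]:
    if cv2.contourArea(c)>1000: print(cv2.boundingRect(c),cv2.minEnclosingCircle(c))
```

```text
[ 613.61878542 -236.84484393  183.15874062] [-1.79955153e+02 -3.52835202e-02  9.37790702e+01] 0.08551943038405661 [ 1.10641779 -0.68112702 -0.47373714]
(253, 270, 92, 84) ((297.99847412109375, 314.3221435546875), 46.8129768371582)
(233, 154, 57, 65) ((261.0, 186.0), 32.388370513916016)
```

View pics/w6.png

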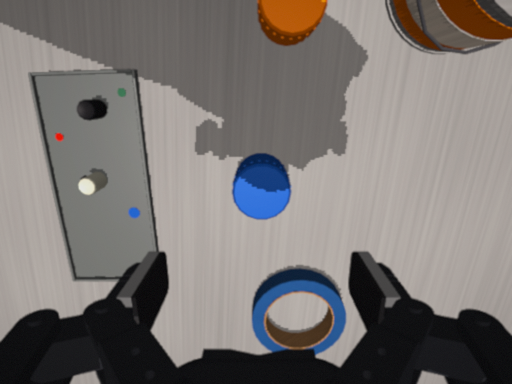

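Run:
```python
from h import *
o=get_obs(); t=np.linspace(0,2*np.pi,90)
P=onz("wrist",(261.0,190.5),.053,o)
q=np.array([proj("wrist",P+.0255*np.array([np.cos(a),np.sin(a),0]),o) for a in t])
print(P*1000,(P-o["ee_pos"])*1000,q.min(0),q.max(0))
im=cv2.imread("pics/w6.png");cv2.imwrite("pics/w6z.png",cv2.resize(im[145:230,215:310],None,fx=7,fy=7,interpolation=cv2.INTER_NEAREST))
```

```text
[ 616.71170024 -235.47607089   53.        ] [   2.81061283    0.98447134 -130.81309962] [231.06366301 161.02627143] [290.9224963  218.32298719]
```

View pics/w6z.png

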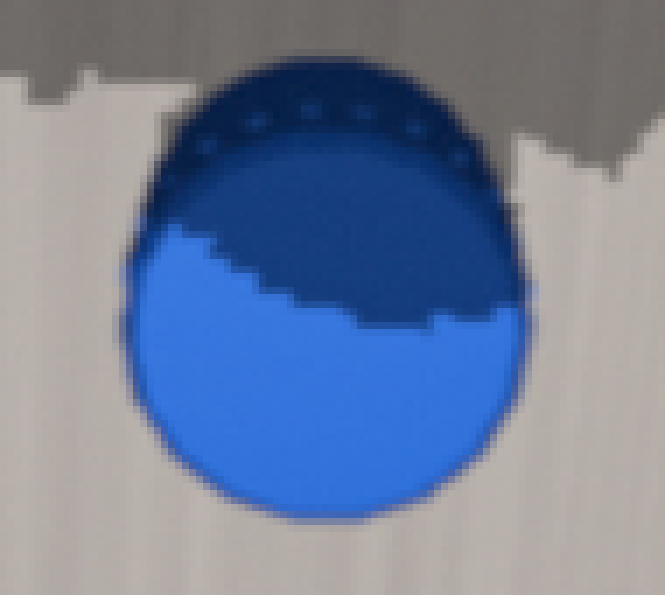

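>>> apply_moves([
  [3,0.9,-10,0,0,0,0],
  [0,0,-40,0,0,0,0],
  [0,0,-40,0,0,0,0],
  [0,0,-35,0,0,0,0],
  [0,0,-18,0,0,0,0],
  [0,0,0,0,0,0,0],
  [0,0,0,0,0,0,0.2],
  [0,0,0,0,0,0,0.35],
  [0,0,0,0,0,0,0.5],
  [0,0,0,0,0,0,0.7],
  [0,0,0,0,0,0,0.7],
  [0,0,0,0,0,0,0.7],
], grip_force=50)

```text
time: 13.42
ee_pos: [0.6178, -0.2366, 0.0425]
tcp_rot: [179.8, 0.1, 93.8]
wrist_force: [-1.5, 1.6, 6.8]
opening: 0.0505
```

Run:
```python
from h import *
o,im=snap("wrist","w7"); print(o["ee_pos"]*1000,o["tcp_rot"],o["opening"],o["wrist_force"])
```

```text
[ 617.78821268 -236.58668562   42.51766415] [1.79849346e+02 6.69294986e-02 9.37928688e+01] 0.05047041137299289 [-1.52992763  1.59405742  6.8352168 ]
```

View pics/w7.png

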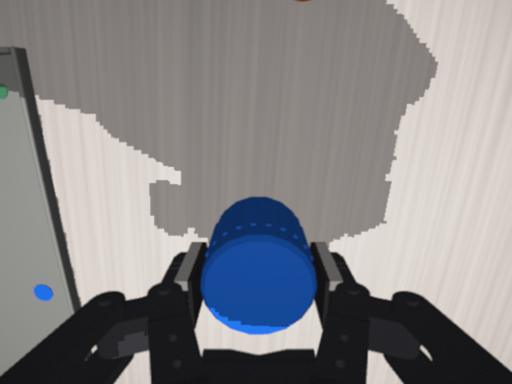

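Run:
```python
from h import *
o=get_obs(); im=cv2.imread("pics/w7.png")
m=cv2.inRange(cv2.cvtColor(im,cv2.COLOR_BGR2HSV),(105,150,30),(130,255,255))
c=max(cv2.findContours(m,cv2.RETR_EXTERNAL,cv2.CHAIN_APPROX_NONE)[0],key=cv2.contourArea); print(cv2.boundingRect(c))
t=np.linspace(0,2*np.pi,180)
for dx,dy in((0,0),(.0,.001),(.001,0)):
    P=o["ee_pos"]+np.array([dx,dy,.0105])
    q=np.array([proj("wrist",P+.0255*np.array([np.cos(a),np.sin(a),0]),o) for a in t]); print(dx,dy,q.min(0),q.max(0))
cv2.imwrite("pics/w7z.png",cv2.resize(im[190:345,190:330],None,fx=3.8,fy=3.8,interpolation=cv2.INTER_CUBIC))
```

```text
(200, 198, 118, 136)
0 0 [197.30984003 234.3930421 ] [317.25195673 337.17085173]
0.0 0.001 [197.31622453 232.1072697 ] [317.54945059 335.39970063]
0.001 0 [199.66468478 234.53941032] [319.58659099 337.28193662]
```

View pics/w7z.png

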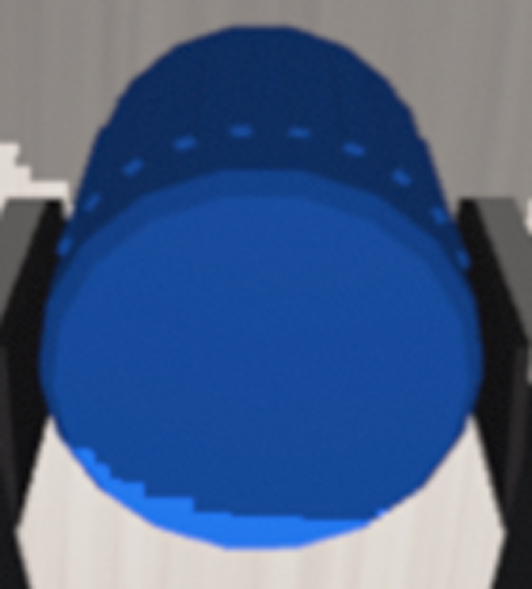

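>>> apply_moves([
  [0,0,15,0,0,0,0.7],
  [0,0,40,0,0,0,0.7],
  [0,0,50,0,0,0,0.7],
  [0,0,50,0,0,0,0.7],
  [0,0,50,0,0,0,0.7],
  [-5,30,42,0,0,0,0.7],
  [-5,38,0,0,0,0,0.7],
  [-5,38,0,0,0,0,0.7],
  [-5,38,0,0,0,0,0.7],
  [-5,38,0,0,0,0,0.7],
  [-5,38,0,0,0,0,0.7],
  [-5,38,0,0,0,0,0.7],
  [-5,38,0,0,0,0,0.7],
  [-5,38,0,0,0,0,0.7],
  [-5,38,0,0,0,0,0.7],
  [-5,38,0,0,0,0,0.7],
  [-5,30,0,0,0,0,0.7],
  [-5,18,0,0,0,0,0.7],
  [0,0,0,0,0,0,0.7],
  [0,0,0,0,0,0,0.7],
])

```text
time: 15.98
ee_pos: [0.552, 0.2211, 0.2879]
tcp_rot: [180.0, 0.0, 93.8]
wrist_force: [-0.0, -0.4, -0.3]
opening: 0.0506
```

Run:
```python
from h import *
o,im=snap("wrist","w8"); print(o["ee_pos"]*1000,o["tcp_rot"],o["opening"],o["wrist_force"])
```

```text
[552.03699373 221.06759145 287.88812598] [1.79976995e+02 8.30577140e-03 9.37710495e+01] 0.050584757431268446 [-0.02396714 -0.43737182 -0.34104351]
```

View pics/w8.png

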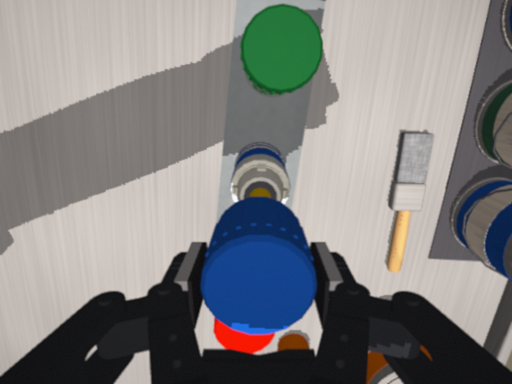

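>>> apply_moves([
  [1,0.8,-10,0,0,0,0.7],
  [0,0,-20,0,0,0,0.7],
  [0,0,-12,0,0,0,0.7],
  [0,0,0,0,0,0,0.7],
  [0,0,0,0,0,0,0.7],
])

```text
time: 16.65
ee_pos: [0.5531, 0.2225, 0.246]
tcp_rot: [180.0, -0.0, 93.8]
wrist_force: [0.5, 0.6, -0.1]
opening: 0.0505
```

Run:
```python
from h import *
o,im=snap("wrist","w9"); print(o["ee_pos"]*1000,o["tcp_rot"],o["opening"],o["wrist_force"])
o,s=snap("scene","s9")
a=cv2.resize(im[140:340,190:330],None,fx=2.9,fy=2.9,interpolation=cv2.INTER_CUBIC)
b=cv2.resize(s[160:280,315:405],None,fx=4.3,fy=580/120,interpolation=cv2.INTER_CUBIC)
b=cv2.resize(b,(390,580));cv2.imwrite("pics/w9z.png",cv2.hconcat([a,b]))
```

```text
[553.05042489 222.45988564 246.04937158] [ 1.79967424e+02 -1.08197441e-02  9.37850960e+01] 0.050484643115260984 [ 0.51760954  0.56802009 -0.07438678]
```

View pics/w9z.png

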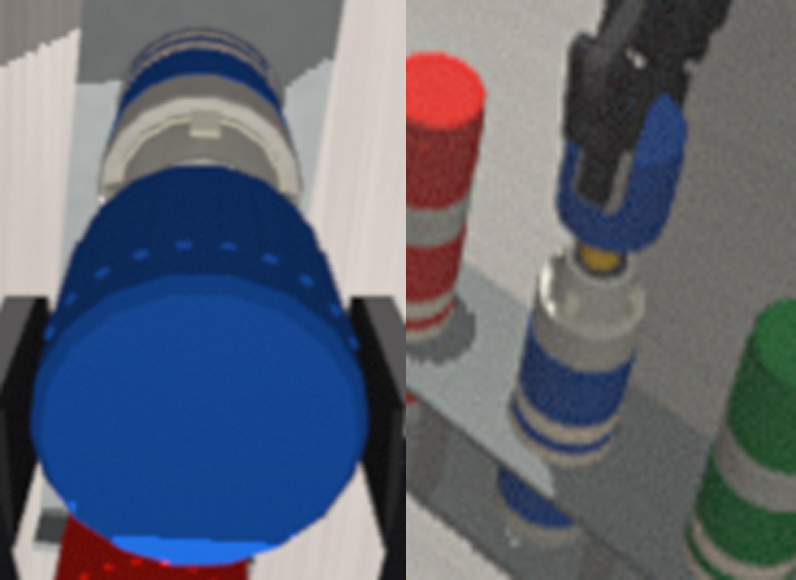

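>>> apply_moves([
  [0,-0.5,-8,0,0,0,0.7],
  [0,0,-8,0,0,0,0.7],
  [0,0,-6,0,0,0,0.7],
  [0,0,0,0,0,0,0.7],
])

```text
time: 17.25
ee_pos: [0.5526, 0.222, 0.2227]
tcp_rot: [-179.9, 0.0, 93.8]
wrist_force: [-0.3, -0.5, -0.0]
opening: 0.0508
```

>>> apply_moves([
  [0,0,-4,0,0,0,0.7],
  [0,0,-4,0,0,0,0.7],
  [0,0,-3,0,0,0,0.7],
  [0,0,0,0,0,0,0.7],
])

```text
time: 17.75
ee_pos: [0.5528, 0.222, 0.2122]
tcp_rot: [-180.0, 0.0, 93.8]
wrist_force: [-0.4, 1.0, -1.0]
opening: 0.0503
```

>>> apply_moves([
  [0,0,-2,0,0,0,0.7],
  [0,0,-2,0,0,0,0.7],
  [0,0,-1,0,0,0,0.7],
  [0,0,0,0,0,0,0.7],
])

```text
time: 18.25
ee_pos: [0.5529, 0.2221, 0.2075]
tcp_rot: [180.0, -0.0, 93.8]
wrist_force: [0.2, -0.3, -0.5]
opening: 0.0507
```

>>> apply_moves([
  [0,0,-1,0,0,0,0.7],
  [0,0,0,0,0,0,0.7],
])

```text
time: 18.5
ee_pos: [0.553, 0.2221, 0.2065]
tcp_rot: [180.0, -0.0, 93.8]
wrist_force: [0.2, 0.2, -0.3]
opening: 0.0503
```

>>> apply_moves([
  [0,0,-1,0,0,0,0.7],
  [0,0,0,0,0,0,0.7],
])

```text
time: 18.75
ee_pos: [0.553, 0.2221, 0.2056]
tcp_rot: [180.0, -0.0, 93.8]
wrist_force: [0.3, 0.9, 1.3]
opening: 0.0502
```

>>> apply_moves([
  [0,0,-1,0,0,0,0.7],
])

```text
time: 18.88
ee_pos: [0.5531, 0.2222, 0.2049]
tcp_rot: [179.9, -0.0, 93.8]
wrist_force: [0.1, 1.8, 5.5]
opening: 0.0505
```

>>> apply_moves([
  [0,0,-1,0,0,0,0.7],
])

```text
time: 19.0
ee_pos: [0.5532, 0.2223, 0.2044]
tcp_rot: [179.9, -0.0, 93.8]
wrist_force: [-0.3, 1.3, 7.1]
opening: 0.0506
```

>>> apply_moves([
  [0,0,-1,0,0,0,0.7],
])

```text
time: 19.12
ee_pos: [0.5533, 0.2224, 0.2037]
tcp_rot: [179.9, -0.1, 93.8]
wrist_force: [0.3, 2.1, 9.4]
opening: 0.0507
```

>>> apply_moves([
  [0,0,-1,0,0,0,0.7],
])

```text
time: 19.25
ee_pos: [0.5534, 0.2224, 0.2031]
tcp_rot: [179.8, -0.1, 93.8]
wrist_force: [-1.3, 2.3, 11.1]
opening: 0.0501
```

>>> apply_moves([
  [0,0,-1,0,0,0,0.7],
])

```text
time: 19.38
ee_pos: [0.5534, 0.2224, 0.2024]
tcp_rot: [179.8, -0.1, 93.8]
wrist_force: [-0.5, 1.2, 12.6]
opening: 0.0508
```

>>> apply_moves([
  [0,0,-0.7,0,0,0,0.7],
])

```text
time: 19.5
ee_pos: [0.5533, 0.2223, 0.2014]
tcp_rot: [179.9, -0.1, 93.8]
wrist_force: [0.2, 0.6, 2.5]
opening: 0.0509
```

>>> apply_moves([
  [0,0,-0.7,0,0,0,0.7],
])

```text
time: 19.62
ee_pos: [0.5528, 0.2219, 0.1988]
tcp_rot: [-180.0, 0.0, 93.8]
wrist_force: [0.5, 1.4, 0.9]
opening: 0.0507
```

>>> apply_moves([
  [0,0,-0.7,0,0,0,0.7],
])

```text
time: 19.75
ee_pos: [0.5529, 0.222, 0.198]
tcp_rot: [-180.0, 0.0, 93.8]
wrist_force: [0.0, 0.5, 1.6]
opening: 0.0506
```

Click passed at about 12.6 N; pressing on to the ledge.

>>> apply_moves([
  [0,0,-1,0,0,0,0.7],
])

```text
time: 19.88
ee_pos: [0.5529, 0.222, 0.1971]
tcp_rot: [-180.0, 0.0, 93.8]
wrist_force: [1.4, 0.8, 0.5]
opening: 0.0503
```

>>> apply_moves([
  [0,0,-1,0,0,0,0.7],
])

```text
time: 20.0
ee_pos: [0.5531, 0.2221, 0.1966]
tcp_rot: [180.0, -0.0, 93.8]
wrist_force: [0.1, 0.6, 6.2]
opening: 0.0506
```

>>> apply_moves([
  [0,0,-1,0,0,0,0.7],
  [0,0,0,0,0,0,0.7],
])

```text
time: 20.25
ee_pos: [0.5532, 0.2223, 0.1965]
tcp_rot: [179.9, -0.0, 93.8]
wrist_force: [-0.4, 2.0, 7.9]
opening: 0.0501
```

>>> apply_moves([
  [0,0,-0.8,0,0,0,0.7],
  [0,0,0,0,0,0,0.7],
  [0,0,0,0,0,0,0.7],
])

```text
time: 20.62
ee_pos: [0.5532, 0.2224, 0.1965]
tcp_rot: [179.9, -0.1, 93.8]
wrist_force: [-1.5, 0.9, 11.7]
opening: 0.0507
```

Run:
```python
from h import *
o,im=snap("wrist","w10"); print(o["ee_pos"]*1000,o["opening"],o["wrist_force"])
o,s=snap("scene","s10"); print(o["wrist_force"])
a=cv2.resize(im[140:340,190:330],None,fx=2.9,fy=2.9,interpolation=cv2.INTER_CUBIC)
b=cv2.resize(cv2.resize(s[160:280,315:405],None,fx=4.3,fy=580/120,interpolation=cv2.INTER_CUBIC),(390,580))
cv2.imwrite("pics/w10z.png",cv2.hconcat([a,b])); print(get_obs()["wrist_force"])
```

```text
[553.2084894  222.35752793 196.54188943] 0.05066072497548146 [-1.54996962  0.87777664 11.65256777]
[-1.57251645  1.18021506 13.02501079]
[-2.06201411  0.08580816 12.10124156]
```

View pics/w10z.png

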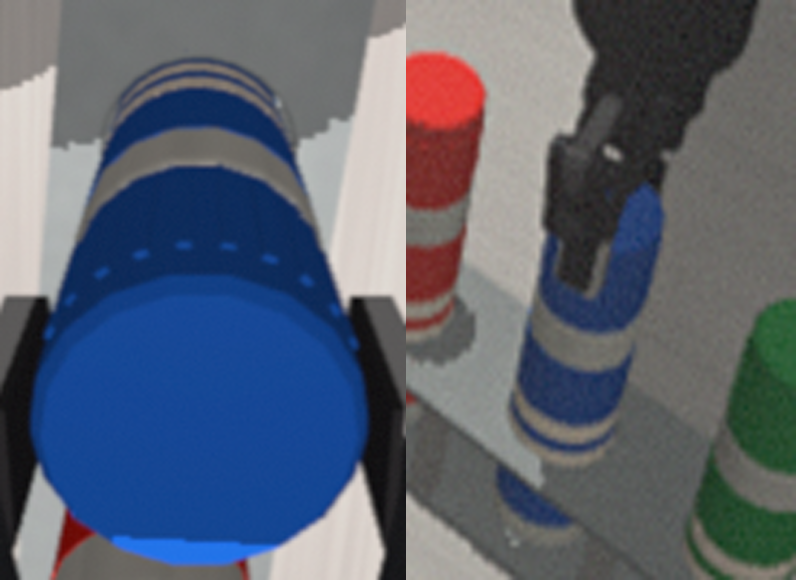

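The cap sits level on the ledge, with no slip in the grip. The push is steady at about 12 N, against a click peak of 12.6 N, so I am handing the job in.

```bash
python3 -c "
from workcell import *
print(job_done())"
```

```text
the job is handed in; nothing more can be done
None
```

I fitted the yellow nozzle on the blue can and clicked the blue cap home. I handed the job in at about 21 s, with the gripper still holding the cap and pressing down.

- **Nozzle:** It bottomed out at the expected height (tool at 199.5 mm, predicted 199.6 mm). I pressed it to 12 N and let go. The wrist picture afterwards showed it standing upright at its seated height.
- **Cap:** The push rose to 12.6 N, then dropped to about zero with the rim roughly 5 mm above its seat. The rim met the ledge at the predicted height (196.5 mm). The final hold read 11.7–13 N at 50 N grip, and the cap had not slipped in the jaws.
- **Disagreements:** The top and wrist cameras differed by 2–5 mm, and objects held in the jaws appeared about 0.5–1 mm off centre. I worked from wrist-camera measurements, and contact heights agreed with them.
- **Not checked:** The last pictures show the can standing in its rack with the red and green cans beside it. I took no final overview picture to confirm the rest of the bench. The arm measured no unexpected contact in the readings along the way.

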